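Eject a calibration slide and present its frosted label end up

ROBOT

A 7-joint arm with a two-finger parallel gripper is mounted at the origin on the work surface. World frame = base frame: x ahead of the robot, y to its left, z up, the work surface at z = 0. Lengths are in mm, angles in rad, forces in N, time in s.
With the tool pointing down it reaches from about 400 to 875 mm from the base axis. Payload 4.4 kg.
Tool frame: the origin (TCP) lies between the finger pads; the fingertips stand 8 mm ahead of it and the grasp point (between the pads) lies 11 mm behind it (arm.tip_extent is the distance from the TCP to the fingertips, in mm); z points along the fingers, x is the direction in which the jaws open and shut, and the axes are right-handed (so a half turn about z gives the same grasp; the last joint's range is limited). The gripper opens to 85 mm and grips with 20 to 120 N. Pads are 22 mm wide; open, the fingers measure 114 mm over their backs; the gripper's body (76 mm by 85 mm) begins 54 mm behind the grasp point. The pads swing forward as they close: fully open they stand 13 mm farther back than shut.
Start: joints at [1.109, 0.628, 0.038, 1.517, -0.027, 0.996, -0.02], TCP at [250.633, -599.751, 239.313] pointing down, gripper open.
Joint ranges: [-3.06, 3.06], [-0.37, 2.12], [-1.25, 1.32], [0.18, 2.47], [-1.1, 4.24], [0.23, 1.98], [-2.94, 2.94]. Speed limits (rad/s): [2.57, 2.57, 3.14, 3.14, 3.14, 3.14, 3.14].

INTERFACE

Orientations are given as a rotation vector (axis times angle).
In Python, from cell import arm, optics gives the robot as it stands.
- The arm moves only by the tool carry_out, never from a script. Its argument "rows" is a list that holds one entry, the list of rows, each a list of 6 numbers: the shift along the world's x, y, z normalised to -1 to 1, where 1 is 100 cm, then the turn, a rotation vector about the world's x, y, z normalised to -1 to 1, where 1 is 90 degrees. A call has 1 to 8 rows; each row is the pose to reach, as a shift and turn from the pose commanded when the call began; what a row does not reach only later rows make up. A row lasts 1/8 s, in which the tool goes at most 62.5 mm and 10.7 degrees, less where a joint would pass 70% of its speed; a pose out of reach is approached as far as the arm can. A call with a number of a shift or a turn outside -1 to 1 is refused whole. A call with a gripper value outside its range is refused whole. "fingers" is the closure in counts, from 0 (fully open) to 255 (shut), set as the call begins (left out, the last holds). The fingers move at their own pace and stop on an object; "newtons" is the grip in N (left out, the last holds). Time passes only in rows, so rows that repeat a pose let the fingers close. It gives the time, the measured TCP pose, the force and the opening at its end, in the units of the state.
- arm.get_obs(): the state, without advancing time (a new reading comes with each control period).
- optics.snapshot(name): name is "side" or "top"; returns the picture (400x640x3 uint8, red, green, blue); there is no depth.
- optics.camera_params(name): a dict with "fov_y" (degrees; the focal length in pixels is half the picture's height over the tangent of half this angle, whatever the lens; pixels are square), "cx", "cy" (the principal point, pixels), "k1" (the pictures are not rectified: a ray, as slopes to the right and down, at radius r is drawn at 1 + k1 r^2 times it, then the intrinsics apply), "extrinsics" (4x4, takes a point from world to camera coordinates). Camera axes: x right, y down, z forward; pixel columns grow to the right and rows downward; lengths in mm; the calibration is good to about 2 mm. A picture is of the moment at which its call begins. camera_params takes no time and is no camera call.
- arm.sign_off(): hands the job in, once; it reports no verdict.
The state is a dict: "time": time; "joint_positions": joint angles; "qvel": joint speeds; "tau": joint torques, N m; "ee_pos": TCP position; "tool_rot": TCP orientation; "wrist_force": force on the tool from outside, world axes, zero at the start; "wrist_torque": the same for the moment, N m; "opening": finger opening in mm.
Only numpy, scipy, OpenCV 4.12 (cv2) and the standard library are available. Lean on these libraries where they do the work, as an engineer would, in place of code of your own. Each camera call takes 0.05 s, during which the arm holds its last target. There are 200 camera calls.

TASK

Push the thumb plate of the dispenser's left-hand lane (left as seen from the robot) fully through its stroke so that its glass slide comes out, and leave the other lane and the things around alone. Find the slide's frosted label end by the small corner notch, pick the slide up by its clear half without dropping it, and hold it well up in the air over the middle of the round rubber mat, label face still upward and the frosted end tipped up at about 40 degrees as the higher end. Finish while holding it there, still: do not put it down or let go.

Things in the scene. Friction and masses are not known exactly. Their poses are not given: they have to be found in the camera images.
- dispenser: Fixed two-lane slide dispenser, base plate 165 x 170 x 8 mm. Origin on the table under its middle; x runs along the lanes from the plungers at the robot's end to the delivery end, y to the left. Lane centre lines at y = +45 mm (left) and -45 mm (right). Each lane has a roofed channel, x = -65 to -16 mm, 39 mm wide, roof top 53 mm above the table, and a rail.
- left_rail (a point): Left lane's rail, point on its top at dispenser x = 33 mm, 40 mm above the table. Rail 12 mm wide, x = -60 to 80 mm, end stop 50 mm high at x = 80: slides overhang it 7 mm on both long sides, free to grip across the width. At the start a slide's leading 33 to 37 mm stick out of the channel; a full stroke brings its rear end to about x = -5 mm, clear of the channel.
- plunger_left (a joint): Travel of the sprung plunger of the left lane, m: 0 at rest, 0.055 fully pressed (hard stop), growing as it moves along the dispenser's x axis. The spring takes about 3 N to start and 10.5 N at full stroke; let go, it springs back to 0 and leaves the slide where it was pushed.
- left_push_face (a point): Centre of the push face of the left plunger's upright thumb plate: a steel plate 34 mm wide, 6 mm thick, from 28 to 72 mm above the table, at the robot's end of the dispenser; this point is on its face towards the robot, 55 mm above the table. Push it along the dispenser's x axis.
- plunger_right (a joint): Travel of the sprung plunger of the right lane, m: 0 at rest, 0.055 fully pressed (hard stop), growing as it moves along the dispenser's x axis. The spring takes about 3 N to start and 10.5 N at full stroke; let go, it springs back to 0 and leaves the slide where it was pushed. Leave it alone.
- right_push_face (a point): Centre of the push face of the right plunger's upright thumb plate: a steel plate 34 mm wide, 6 mm thick, from 28 to 72 mm above the table, at the robot's end of the dispenser; this point is on its face towards the robot, 55 mm above the table. Push it along the dispenser's x axis.
- slide_a: Glass slide 76 x 26 x 5 mm, about 25 g, label face up on a dispenser rail; which slide is in which lane, and which end leads, varies. Its last 22 mm at one end are frosted (the label); one corner of that end has an 8 x 8 mm notch. Origin: centre of underside. x: along its length to the frosted, notched end; z: out of the label face; notch on the +y side.
- slide_a_notch (a point): The notch corner of slide_a: middle of the missing 8 x 8 mm corner, level with the label face; 34 mm along x and 9 mm along y from the slide's origin.
- slide_b: Glass slide 76 x 26 x 5 mm, about 25 g, label face up on a dispenser rail; which slide is in which lane, and which end leads, varies. Its last 22 mm at one end are frosted (the label); one corner of that end has an 8 x 8 mm notch. Origin: centre of underside. x: along its length to the frosted, notched end; z: out of the label face; notch on the +y side.
- slide_b_notch (a point): The notch corner of slide_b: middle of the missing 8 x 8 mm corner, level with the label face; 34 mm along x and 9 mm along y from the slide's origin.
- mat: Round black rubber mat, 120 mm across, 6 mm thick, fixed to the table to the robot's right. Origin: centre of its underside.
- ring_gauge: Bystander: steel ring 60 mm across, 22 mm high. Origin: centre of its underside.
- plug_gauge: Bystander: standing steel plug gauge, 28 mm across, 60 mm high. Origin: centre of its underside.
- carton: Bystander: cardboard carton 90 x 70 x 55 mm. Origin: centre of its underside.
Things that resemble listed ones, but are neither listed nor needed, are in the scene too. Leave any turquoise look-alike of the slide_a alone.

How it is judged (in metres and radians):
On the way, in this order (a step that is already met when the one before it is completed fails the run):
1. the left plunger is pressed fully through its stroke (over 51 of 55 mm) (value of joint plunger_left above 0.051 m), for 0.1 s.
2. the ejected slide is lifted off the rail in the fingers (((height (world z) of slide_a above 0.07 m and contact force between slide_a and the fingers above 1 N) or (height (world z) of slide_b above 0.07 m and contact force between slide_b and the fingers above 1 N))), for 0.2 s.
At the end, for the whole second after the job is handed in: Left slide still in fingers, free of dispenser and mat, centre over 100 mm up, within 60 mm of mat centre sideways; frosted end higher, length rising 25 to 64 deg, label face under 65 deg from up; grasp at most 3 mm past middle; other slide within 15 mm of start; plungers back (((height (world z) of slide_a above 0.1 m and horizontal distance between slide_a and mat below 0.06 m and angle between slide_a's own x axis and vertical between 0.45 and 1.13 rad and angle between slide_a's own z axis and vertical below 1.13 rad and x of the grasp point in the frame of slide_a below 0.003 m and contact force between slide_a and the fingers above 1 N and linear speed of slide_a below 0.03 m/s and contact force between slide_a and dispenser below 0.05 N and contact force between slide_a and mat below 0.05 N and distance of slide_b from where it was at the start of the episode below 0.015 m) or (height (world z) of slide_b above 0.1 m and horizontal distance between slide_b and mat below 0.06 m and angle between slide_b's own x axis and vertical between 0.45 and 1.13 rad and angle between slide_b's own z axis and vertical below 1.13 rad and x of the grasp point in the frame of slide_b below 0.003 m and contact force between slide_b and the fingers above 1 N and linear speed of slide_b below 0.03 m/s and contact force between slide_b and dispenser below 0.05 N and contact force between slide_b and mat below 0.05 N and distance of slide_a from where it was at the start of the episode below 0.015 m)) and value of joint each of plunger_left, plunger_right below 0.01 m); the arm keeps its last pose, push and grip.
It fails at once if the right-hand plunger is pushed more than 12 mm (value of joint plunger_right above 0.012 m).
It fails at once if a slide is dropped off its rail or onto the mat or table (height (world z) of any of slide_a, slide_b below 0.028 m).
It fails at once if a bystander is moved more than 25 mm (distance of any of ring_gauge, plug_gauge, carton from where it was at the start of the episode above 0.025 m).
It also fails if it takes over 45 s, if anything falls off the work surface, if the arm or the gripper's body presses on something with over 40 N, if the wrist force passes 120 N, or if a joint passes its speed limit or range.

## Working session

There is one attempt and no reset: what is moved stays moved. The work goes in short steps, Python scripts to look and compute and a tool call to move; the robot and the scene stay as the last step left them, time stands still between calls to the robot, and variables do not carry over. Pictures are saved under pics/ and viewed, about 8 in all and at most 12, crops included, and the job is handed in when it is done.

Besides the shell and the picture viewer there is one more tool, called after ">>>" as name(argument=value, ...) on one line, values as JSON. carry_out: Moves the arm, as the interface text tells. Its arguments: {"type":"object","properties":{"rows":{"type":"array"},"fingers":{"type":"number"},"newtons":{"type":"number"}},"required":["rows"]}

```bash
mkdir -p pics; cat > h.py <<'E'
import numpy as np, cv2
from cell import arm, optics
def save(name,fn,crop=None,s=1):
    im=optics.snapshot(name)
    cv2.imwrite('pics/full_'+fn,im[:,:,::-1])
    if crop: im=im[crop[1]:crop[3],crop[0]:crop[2]]
    im=cv2.resize(im,None,fx=s,fy=s,interpolation=cv2.INTER_CUBIC)
    cv2.imwrite('pics/'+fn,im[:,:,::-1])
def K(n):
    p=optics.camera_params(n);f=200/np.tan(np.radians(p['fov_y'])/2);return p,f,np.array(p['extrinsics'])
def ray(n,u,v):
    p,f,E=K(n);x,y=(u-p['cx'])/f,(v-p['cy'])/f
    a,b=x,y
    for _ in range(30):
        s=1+p['k1']*(a*a+b*b);a,b=x/s,y/s
    R,t=E[:3,:3],E[:3,3]
    return -R.T@t,R.T@np.array([a,b,1])
def onz(n,u,v,z):
    o,d=ray(n,u,v);return o+d*(z-o[2])/d[2]
def proj(n,P):
    p,f,E=K(n);q=E[:3,:3]@np.array(P)+E[:3,3];a,b=q[:2]/q[2];s=1+p['k1']*(a*a+b*b)
    return f*a*s+p['cx'],f*b*s+p['cy']
E
python3 - <<'E'
from h import *
save('top','t1.png');save('side','s1.png')
for n in('top','side'):
    p,f,E=K(n);print(n,f,p['k1'],(-E[:3,:3].T@E[:3,3]).round())
print(arm.get_obs())
E
```

```text
top 382.0299239829836 -0.01742289592537154 [ 431.   22. 1063.]
side 442.576312490912 -0.029589649451461992 [378. 712. 930.]
{'time': 0.1, 'joint_positions': array([ 1.10920927,  0.62924048,  0.03844816,  1.51826376, -0.02700361,
        0.99628367, -0.01999645]), 'qvel': array([-0.0013743 , -0.00157758, -0.00082293, -0.0024315 ,  0.00100489,
        0.00013444, -0.00137674]), 'tau': array([ 3.47985013e-03, -5.64540803e+01,  1.23097535e+00, -1.93974835e+01,
        1.14267124e-02,  5.44860988e-03,  4.00851491e-05]), 'ee_pos': array([ 250.41795611, -599.2431751 ,  238.49096936]), 'tool_rot': array([-2.61406552e+00,  1.74083271e+00,  2.20515740e-03]), 'wrist_force': array([ 0.16285712,  0.63668109, -0.66024591]), 'wrist_torque': array([-0.01678766,  0.02536447, -0.02237856]), 'opening': 85.03699217541345}
```

View pics/t1.png

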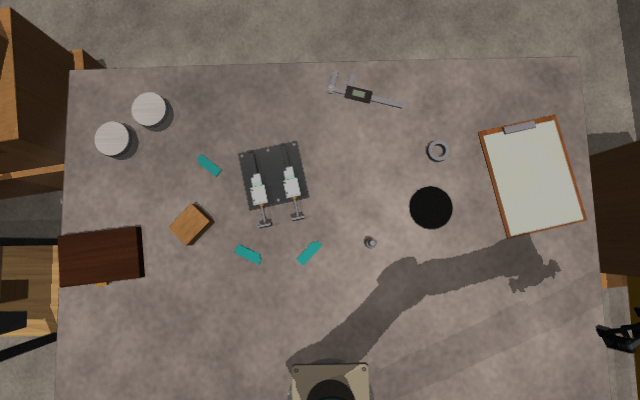

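View pics/s1.png

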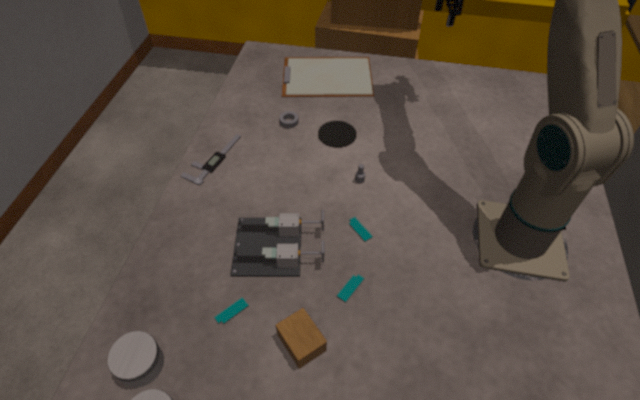

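The top view shows the dispenser at about (273,175) px, plungers toward the robot, the left thumb plate at (264,225), the right at (297,217), and the mat at (431,207). Turquoise decoys, carton (190,224), plug (370,243) and ring (437,151) are all clear of it. Next, a zoom on both views.

```bash
python3 - <<'E'
from h import *
a=cv2.imread('pics/full_t1.png')[135:235,230:315];b=cv2.imread('pics/full_s1.png')[205:285,225:335]
a=cv2.resize(a,None,fx=5.9,fy=5.9,interpolation=cv2.INTER_CUBIC)[:590];b=cv2.resize(b,None,fx=2.7,fy=2.7,interpolation=cv2.INTER_CUBIC)
c=np.zeros((590,800,3),np.uint8);c[:a.shape[0],:a.shape[1]]=a;c[:b.shape[0],502:502+b.shape[1]]=b[:,:298]
cv2.imwrite('pics/z1.png',c);print(a.shape,b.shape)
# mat
im=cv2.imread('pics/full_t1.png');m=(im.max(2)<30).astype(np.uint8)
n,l,s,ce=cv2.connectedComponentsWithStats(m)
for i in range(1,n):
    if s[i,4]>60: print(s[i],ce[i],onz('top',*ce[i],6))
# base plate
g=im.astype(int);m=((g.max(2)<75)&(g.max(2)-g.min(2)<14)).astype(np.uint8);m[:135]=0;m[215:]=0;m[:,:232]=0;m[:,315:]=0
m=cv2.morphologyEx(m,cv2.MORPH_CLOSE,np.ones((9,9)));
c=max(cv2.findContours(m,0,1)[0],key=cv2.contourArea);r=cv2.minAreaRect(c);bx=cv2.boxPoints(r)
print(r);[print(p,onz('top',*p,8).round(1)) for p in bx]
E
```

```text
(590, 502, 3) (216, 297, 3)
[ 410  187   42   41 1375] [430.46472727 207.16436364] [ 516.53359246 -291.69547189    6.        ]
[136 227   9  50 240] [139.825 251.325] [411.40702121 516.20950517   6.        ]
[  0 238  57   8 399] [ 26.08521303 241.40350877] [444.82591855 841.25229763   6.        ]
[  0 312  27  22 487] [ 11.89322382 320.75770021] [227.53006646 870.32001679   6.        ]
[597 322  43  31 732] [620.15300546 336.75273224] [ 155.2261147  -785.71913514    6.        ]
[  0 333  57  28 519] [ 26.63776493 346.21387283] [158.96516589 825.16701951   6.        ]
[308 380  46  20 597] [329.7118928  391.12060302] [32.42442102 -0.43309     6.        ]
((272.67474365234375, 175.22738647460938), (58.552947998046875, 60.68991470336914), 77.6609115600586)
[236.77448 153.11182] [681.4 245.7   8. ]
[296.06244 140.14258] [714.7  77.6   8. ]
[308.575   197.34296] [551.2  45.4   8. ]
[249.28705 210.3122 ] [518.7 210.8   8. ]
```

View pics/z1.png

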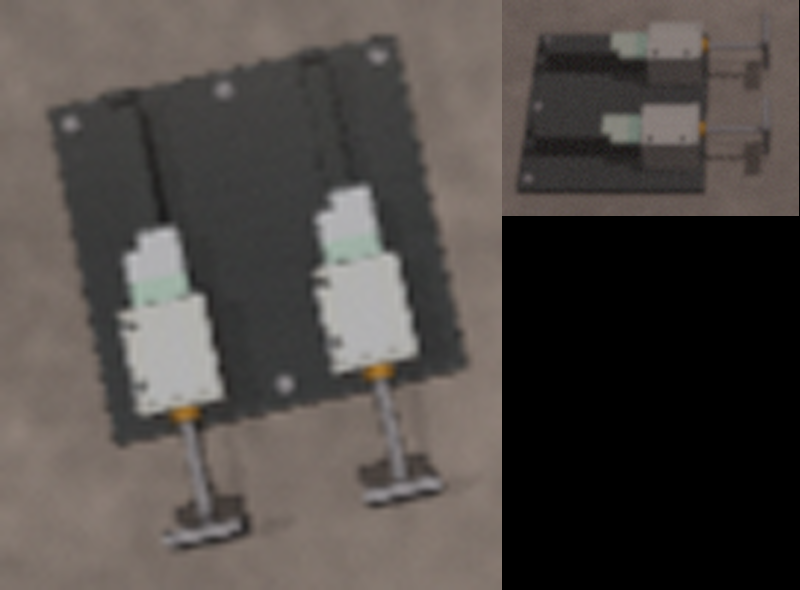

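Both slides have the frosted, notched end leading (+x of the dispenser), with the notch to the left, so the clear half is at the rear. Next I locate the left push face and confirm the yaw from the side view.

```bash
python3 - <<'E'
from h import *
from scipy.spatial.transform import Rotation as R
C=np.array([616.5,144.9]);th=np.radians(11.4);ex=np.array([np.cos(th),np.sin(th)]);ey=np.array([-ex[1],ex[0]])
d=lambda P:np.array([(P[:2]-C)@ex,(P[:2]-C)@ey]).round(1)
z=lambda u,v:(230+u/5.9,135+v/5.9)
for n,u,v,h in [('plateL l',165,541,72),('plateL r',246,521,72),('plateR l',365,495,72),('plateR r',440,482,72),('roofL fl',122,311,53),('roofL fr',204,295,53),('roofL bl',140,413,53),('roofL br',222,398,53),('slideL tip l',140,236,45),('slideL tip r',178,228,45),('stopL',123,98,50),('stopR',313,58,50)]:
    P=onz('top',*z(u,v),h);print(n,P.round(1),d(P))
zs=lambda u,v:(225+(u-502)/2.7,205+v/2.7)
for n,u,v,h in [('side plateL top',768,100,72),('side plateR top',767,15,72),('side roofL near-robot l corner',701,141,53),('roofL far l',643,140,53)]:
    P=onz('side',*zs(u,v),h);print(n,P.round(1),d(P))
o=arm.get_obs();print(o['ee_pos'],R.from_rotvec(o['tool_rot']).as_matrix().round(3))
print('L ',[ (C+ex*x+ey*45).round(1) for x in(-180,-150,-125,-100,-75,17,33)])
E
```

```text
plateL l [470.2 176.9  72. ] [-137.1   60.3]
plateL r [478.2 141.1  72. ] [-136.3   23.6]
plateR l [488.6  88.5  72. ] [-136.6  -30. ]
plateR r [493.6  55.4  72. ] [-138.2  -63.5]
roofL fl [575.5 198.8  53. ] [-29.6  60.9]
roofL fr [582.  161.5  53. ] [-30.6  23.1]
roofL bl [528.9 190.8  53. ] [-76.8  62.3]
roofL br [534.8 153.7  53. ] [-78.3  24.7]
slideL tip l [611.1 191.8  45. ] [ 4. 47.]
slideL tip r [614.5 174.3  45. ] [ 3.8 29.2]
stopL [674.7 198.5  50. ] [67.6 41. ]
stopR [691.3 110.9  50. ] [ 66.5 -48.1]
side plateL top [472.3 153.   72. ] [-139.7   36.4]
side plateR top [490.2  63.2  72. ] [-140.   -55.1]
side roofL near-robot l corner [522.7 192.8  53. ] [-82.5  65.5]
roofL far l [571.4 201.7  53. ] [-33.   64.6]
[ 250.41795611 -599.2431751   238.49096936] [[ 0.386 -0.923 -0.001]
 [-0.923 -0.386  0.002]
 [-0.002  0.    -1.   ]]
L  [array([431.2, 153.4]), array([460.6, 159.4]), array([485.1, 164.3]), array([509.6, 169.2]), array([534.1, 174.2]), array([624.3, 192.4]), array([640. , 195.5])]
```

```bash
python3 - <<'E'
from h import *
C=np.array([616.5,144.9]);th=np.radians(11.4);ex=np.array([np.cos(th),np.sin(th)]);ey=np.array([-ex[1],ex[0]])
d=lambda P:np.array([(P[:2]-C)@ex,(P[:2]-C)@ey]).round(1)
zs=lambda u,v:(225+(u-502)/2.7,205+v/2.7); z=lambda u,v:(230+u/5.9,135+v/5.9)
for n,u,v,h in [('base near-left robot',705,192,8),('base far-left',517,192,8),('far right',540,35,8),('slide tip near',602,140,45)]:
    P=onz('side',*zs(u,v),h);print(n,P.round(1),d(P))
def tri(a,b):
    o1,d1=ray('top',*a);o2,d2=ray('side',*b)
    s=np.linalg.lstsq(np.c_[d1,-d2],o2-o1,rcond=None)[0];return ((o1+d1*s[0]+o2+d2*s[1])/2).round(1),np.linalg.norm(o1+d1*s[0]-o2-d2*s[1]).round(1)
for n,a,b in [('plateL left top',z(165,541),zs(768,108)),('roofL far left',z(122,311),zs(644,141)),('roofL rear right',z(222,398),zs(700,104)),('slideL tip left',z(128,252),zs(602,139)),('screw fl',z(70,123),zs(529,178)),('screw fr',z(378,56),zs(546,40))]:
    P,e=tri(a,b);print(n,P,e,d(P))
E
```

```text
base near-left robot [515.3 215.8   8. ] [-85.2  89.5]
base far-left [675.9 248.5   8. ] [78.7 89.8]
far right [707.9  81.4   8. ] [ 77.  -80.3]
slide tip near [607.9 204.   45. ] [ 3.2 59.7]
plateL left top [469.  173.7  91.9] 0.7 [-138.9   57.4]
roofL far left [573.9 199.4  47.7] 4.7 [-31.   61.8]
roofL rear right [533.8 154.   49.2] 2.8 [-79.3  25.3]
slideL tip left [607.5 198.9  37.8] 4.9 [ 1.9 54.7]
screw fl [672.3 231.6   5.2] 3.0 [71.8 74. ]
screw fr [702.4  83.5   4.4] 1.5 [ 72.1 -77.2]
```

>>> carry_out(rows=[[[0.04,0.05,0,0,0,-0.02],[0.08,0.1,0,0,0,-0.04],[0.12,0.15,0,0,0,-0.06],[0.16,0.2,0,0,0,-0.08],[0.2,0.25,0,0,0,-0.1],[0.23,0.3,0,0,0,-0.1256],[0.24,0.35,0,0,0,-0.1256],[0.25,0.4,0,0,0,-0.1256]]], fingers=255, newtons=40)

```text
time: 1.1
ee_pos: [501.0, -197.4, 238.9]
tool_rot: [-2.432, 1.989, 0.001]
wrist_force: [0.3, 0.0, 0.4]
opening: 0.1
```

>>> carry_out(rows=[[[0,0.05,0,0,0,0],[0,0.1,0,0,0,0],[0,0.15,0,0,0,0],[-0.01,0.2,0,0,0,0],[-0.02,0.25,0,0,0,0],[-0.04,0.3,-0.02,0,0,0],[-0.06,0.34,-0.04,0,0,0],[-0.07,0.351,-0.06,0,0,0]]])

```text
time: 2.1
ee_pos: [429.1, 154.3, 178.6]
tool_rot: [-2.435, 1.984, 0.002]
wrist_force: [-0.3, 0.1, 0.9]
opening: -0.0
```

>>> carry_out(rows=[[[0,0,-0.05,0,0,0],[0,0,-0.1,0,0,0],[0,0,-0.131,0,0,0],[0,0,-0.131,0,0,0],[0,0,-0.131,0,0,0]]])

```text
time: 2.72
ee_pos: [431.1, 151.4, 49.1]
tool_rot: [-2.43, 1.99, -0.001]
wrist_force: [0.6, 0.2, -0.1]
opening: -0.1
```

```bash
python3 - <<'E'
from h import *
from scipy.spatial.transform import Rotation as R
im=[]
im=optics.snapshot('top');cv2.imwrite('pics/full_t2.png',im[:,:,::-1])
a=cv2.resize(im[135:260,215:325],None,fx=4.4,fy=4.4,interpolation=cv2.INTER_CUBIC)
im=optics.snapshot('side');b=cv2.resize(im[195:295,250:370],None,fx=2.6,fy=2.6,interpolation=cv2.INTER_CUBIC)
c=np.zeros((550,800,3),np.uint8);c[:,:a.shape[1]]=a[:550];c[:b.shape[0],484:484+b.shape[1]]=b
cv2.imwrite('pics/z2.png',c[:,:,::-1])
o=arm.get_obs();print(o['ee_pos'],R.from_rotvec(o['tool_rot']).as_matrix().round(3).tolist(),o['wrist_force'])
E
```

```text
[431.61496252 151.59601631  49.66965755] [[0.197, -0.98, 0.003], [-0.98, -0.197, 0.001], [-0.0, -0.003, -1.0]] [-0.80244496 -0.2876228  -0.11389088]
```

View pics/z2.png

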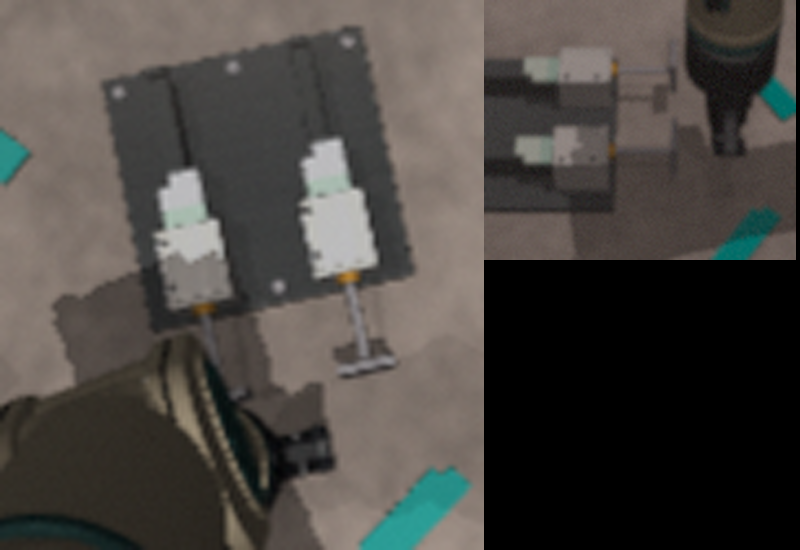

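The top view shows the gripper at roughly (285,237), and in the side view the fingertips are at about (344,254), robot-side of the left plate. I'll check these against the projection of the tool position.

```bash
python3 - <<'E'
from h import *
P=[431.6,151.6,41.7]
for n in('top','side'): print(n,proj(n,P),proj(n,[431.6,151.6,100]),'plate top',proj(n,[474.2,159,72]), proj(n,[474.2,159,28]))
E
```

```text
top (np.float64(269.3073432868482), np.float64(241.41141151656728)) (np.float64(266.359131423883), np.float64(241.45928351362195)) plate top (np.float64(264.8261999595089), np.float64(225.00649513013568)) (np.float64(267.07727578120847), np.float64(225.6661464792952))
side (np.float64(340.4729025625481), np.float64(251.5346487057339)) (np.float64(341.5786920120427), np.float64(237.6197641030614)) plate top (np.float64(322.22860736499695), np.float64(244.0445518049477)) (np.float64(322.02909078210064), np.float64(254.2214971816996))
```

The side view agrees: about a 31 mm gap to the plate. Pushing along the lane axis (0.980, 0.198).

>>> carry_out(rows=[[[0.012,0.0024,0,0,0,0],[0.024,0.0047,0,0,0,0],[0.034,0.0069,0,0,0,0],[0.044,0.0089,0,0,0,0],[0.054,0.0109,0,0,0,0],[0.064,0.0129,0,0,0,0],[0.074,0.0149,0,0,0,0],[0.078,0.0158,0,0,0,0]]])

```text
time: 3.82
ee_pos: [504.8, 165.8, 47.8]
tool_rot: [2.425, -1.985, -0.008]
wrist_force: [-9.7, -2.9, 7.1]
opening: -0.3
```

>>> carry_out(rows=[[[0.003,0.0006,0,0,0,0],[0.004,0.0008,0,0,0,0]]])

```text
time: 4.08
ee_pos: [508.1, 166.5, 47.8]
tool_rot: [2.424, -1.985, -0.009]
wrist_force: [-8.4, -2.4, 7.7]
opening: 0.1
```

>>> carry_out(rows=[[[0.003,0.0006,0,0,0,0],[0.006,0.0012,0,0,0,0],[0.006,0.0012,0,0,0,0]]])

```text
time: 4.45
ee_pos: [514.0, 167.6, 47.8]
tool_rot: [2.424, -1.985, -0.009]
wrist_force: [-9.3, -2.6, 9.0]
opening: -0.0
```

>>> carry_out(rows=[[[0.003,0.0006,0,0,0,0],[0.006,0.0012,0,0,0,0],[0.006,0.0012,0,0,0,0]]])

```text
time: 4.82
ee_pos: [515.1, 167.8, 47.3]
tool_rot: [2.418, -1.979, -0.018]
wrist_force: [-17.4, -4.3, 14.1]
opening: 0.3
```

The force jumped to about 18 N and the tool stalled, so this is the hard stop. I'll hold briefly, then back off and up.

>>> carry_out(rows=[[[0.003,0.0006,0,0,0,0],[0.003,0.0006,0,0,0,0],[0.003,0.0006,0,0,0,0]]])

```text
time: 5.2
ee_pos: [515.0, 167.8, 47.1]
tool_rot: [2.415, -1.976, -0.023]
wrist_force: [-24.2, -4.7, 19.0]
opening: -0.3
```

>>> carry_out(rows=[[[-0.015,-0.003,0,0,0,0],[-0.035,-0.007,0,0,0,0],[-0.06,-0.012,0,0,0,0],[-0.09,-0.018,0,0,0,0],[-0.1,-0.02,0.05,0,0,0],[-0.1,-0.02,0.1,0,0,0],[-0.1,-0.02,0.15,0,0,0],[-0.1,-0.07,0.15,0,0,0]]])

```text
time: 6.2
ee_pos: [431.8, 104.8, 202.0]
tool_rot: [-2.43, 1.974, -0.008]
wrist_force: [1.1, -1.6, -1.1]
opening: 0.2
```

```bash
python3 - <<'E'
from h import *
im=optics.snapshot('top');cv2.imwrite('pics/full_t3.png',im[:,:,::-1])
a=cv2.resize(im[135:235,230:315],None,fx=5.9,fy=5.9,interpolation=cv2.INTER_CUBIC)
im=optics.snapshot('side');cv2.imwrite('pics/full_s3.png',im[:,:,::-1]);b=cv2.resize(im[205:285,225:335],None,fx=2.7,fy=2.7,interpolation=cv2.INTER_CUBIC)
c=np.zeros((590,800,3),np.uint8);c[:,:a.shape[1]]=a[:590];c[:b.shape[0],502:502+b.shape[1]]=b
cv2.imwrite('pics/z3.png',c[:,:,::-1]);print(arm.get_obs()['ee_pos'])
E
```

```text
[428.47646011  96.22026732 199.47028894]
```

View pics/z3.png

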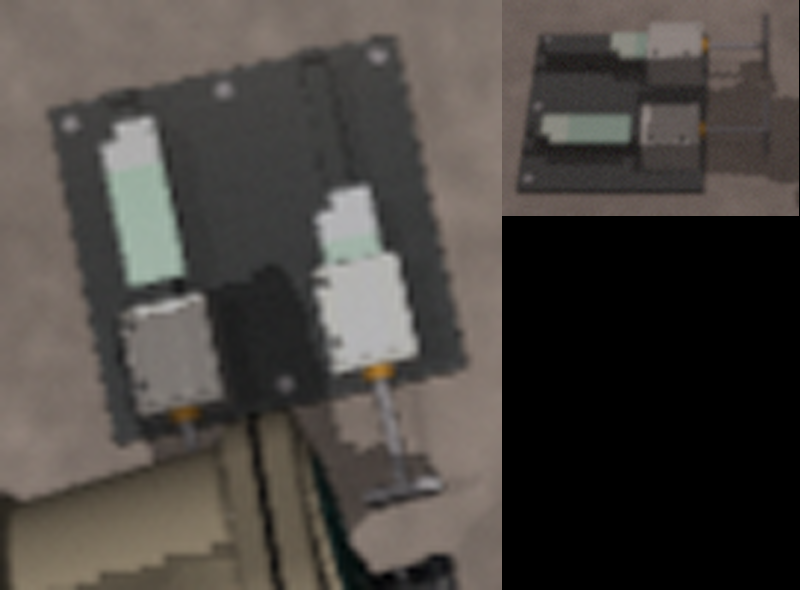

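The slide is fully out: in the zoom it spans (157,280) to (128,122), frosted/notched end away from the robot. The plunger has sprung back and the right lane is untouched. Next I measure the slide by mask.

```bash
python3 - <<'E'
from h import *
im=cv2.imread('pics/full_t3.png').astype(int)
m=(im[:,:,1]>110).astype(np.uint8);m[:, :244]=0;m[:,264:]=0;m[:153]=0;m[184:]=0
n,l,s,ce=cv2.connectedComponentsWithStats(m);i=1+np.argmax(s[1:,4]);print(s[i])
pts=np.argwhere(l==i)[:,::-1].astype(np.float32)
r=cv2.minAreaRect(pts);print(r)
W=np.array([onz('top',*p,45) for p in pts])[:,:2].astype(np.float32);r=cv2.minAreaRect(W);print(r)
a=onz('top',230+157.5/5.9,135+280.5/5.9,45);b=onz('top',230+127.5/5.9,135+122.5/5.9,45)
print(a,b,(a+b)/2,np.degrees(np.arctan2(b[1]-a[1],b[0]-a[0])),np.linalg.norm(b-a))
# side
zs=lambda u,v:(225+(u-502)/2.7,205+v/2.7)
a=onz('side',*zs(631,129),45);b=onz('side',*zs(541,128),45);print(a,b,(a+b)/2)
for p in [r[0]]: print(proj('side',[*p,45]),zs(586,128.5))
E
```

```text
[247 155  14  28 269]
((253.4038543701172, 168.51922607421875), (27.456260681152344, 10.001923561096191), 78.69007110595703)
((629.097900390625, 192.60787963867188), (75.73773193359375, 27.070045471191406), 10.967646598815918)
[590.33941031 183.82969075  45.        ] [664.28483261 197.30792847  45.        ] [627.31212146 190.56880961  45.        ] 10.330057540589376 75.16374372538868
[586.18876781 188.33481177  45.        ] [663.22566409 202.89712857  45.        ] [624.70721595 195.61597017  45.        ]
(np.float64(254.65402231084272), np.float64(251.20693337180398)) (256.1111111111111, 252.59259259259258)
```

>>> carry_out(rows=[[[0.05,0.03,0,0,0,0],[0.1,0.06,0,0,0,0],[0.15,0.08,-0.02,0,0,0],[0.186,0.0895,-0.048,0,0,0],[0.186,0.0895,-0.078,0,0,0],[0.186,0.0895,-0.078,0,0,0],[0.186,0.0895,-0.078,0,0,0],[0.186,0.0895,-0.078,0,0,0]]], fingers=70)

```text
time: 7.3
ee_pos: [614.4, 190.6, 122.0]
tool_rot: [-2.429, 1.989, -0.002]
wrist_force: [-0.1, -0.5, 0.4]
opening: 61.8
```

```bash
python3 - <<'E'
from h import *
from scipy.spatial.transform import Rotation as R
o=arm.get_obs();print(o['ee_pos'],o['opening'],R.from_rotvec(o['tool_rot']).as_matrix().round(3).tolist())
E
```

```text
[614.4347053  190.63954438 122.02495651] 61.78525710480966 [[0.197, -0.98, 0.003], [-0.98, -0.197, 0.001], [-0.0, -0.003, -1.0]]
```

>>> carry_out(rows=[[[0,0,-0.03,0,0,0],[0,0,-0.055,0,0,0],[0,0,-0.075,0,0,0],[0,0,-0.089,0,0,0],[0,0,-0.089,0,0,0],[0,0,-0.089,0,0,0]]])

```text
time: 8.05
ee_pos: [614.3, 190.5, 32.1]
tool_rot: [-2.43, 1.99, -0.001]
wrist_force: [0.6, 0.6, 0.1]
opening: 61.8
```

>>> carry_out(rows=[[[0,0,0,0,0,0],[0,0,0,0,0,0],[0,0,0,0,0,0],[0,0,0,0,0,0],[0,0,0,0,0,0],[0,0,0,0,0,0]]], fingers=255, newtons=40)

```text
time: 8.8
ee_pos: [614.0, 190.5, 32.0]
tool_rot: [-2.43, 1.99, -0.001]
wrist_force: [-0.7, -1.2, 6.3]
opening: 25.2
```

```bash
python3 - <<'E'
from h import *
im=optics.snapshot('side');b=cv2.resize(im[195:295,215:355],None,fx=5,fy=5,interpolation=cv2.INTER_CUBIC)
cv2.imwrite('pics/z4.png',b[:,:,::-1]);o=arm.get_obs();print(o['ee_pos'],o['wrist_force'],o['wrist_torque'])
E
```

```text
[614.02733926 190.48015464  32.03375983] [-0.93458993 -0.81683931  5.11829687] [-0.03717343  0.23583112  0.00113804]
```

View pics/z4.png

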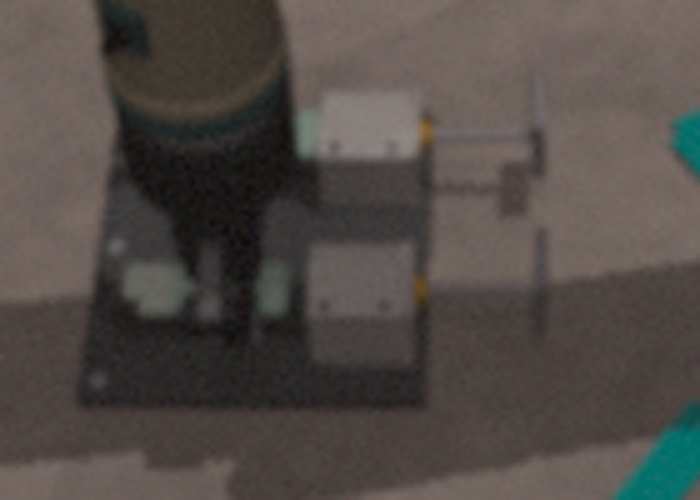

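The fingers hold the slide across its width, on the clear half (slide 122–290 px, fingers about 225 px, frosted end at left). Opening is 25.2 mm. Lifting.

>>> carry_out(rows=[[[0,0,0.01,0,0,0],[0,0,0.03,0,0,0],[0,0,0.06,0,0,0],[0,0,0.1,0,0,0],[0,0,0.14,0,0,0],[0,0,0.18,0,0,0],[0,0,0.2,0,0,0],[0,0,0.2,0,0,0]]])

```text
time: 9.85
ee_pos: [614.8, 190.6, 234.3]
tool_rot: [-2.427, 1.988, -0.004]
wrist_force: [0.2, -0.9, -0.8]
opening: 24.9
```

>>> carry_out(rows=[[[-0.01,-0.03,0,0,0,-0.06],[-0.02,-0.08,0,0,0,-0.12],[-0.03,-0.13,0,0,0,-0.18],[-0.04,-0.18,0,0,0,-0.24],[-0.05,-0.23,0,0,0,-0.3],[-0.06,-0.28,0,0,0,-0.36],[-0.07,-0.33,0,0,0,-0.42],[-0.08,-0.38,0,0,0,-0.444]]])

```text
time: 10.85
ee_pos: [532.5, -190.8, 230.5]
tool_rot: [1.602, -2.701, -0.002]
wrist_force: [1.2, 0.7, -1.3]
opening: 24.8
```

>>> carry_out(rows=[[[-0.01,-0.05,0,0,0,0],[-0.018,-0.09,0,0,0,0],[-0.018,-0.102,0,-0.02,-0.04,0],[-0.018,-0.102,0.01,-0.065,-0.118,0],[-0.018,-0.102,0.02,-0.11,-0.199,0],[-0.018,-0.102,0.02,-0.16,-0.289,0],[-0.018,-0.102,0.02,-0.2,-0.362,0],[-0.018,-0.102,0.02,-0.215,-0.389,0]]])

```text
time: 11.85
ee_pos: [525.2, -292.8, 281.4]
tool_rot: [-1.424, 2.375, -0.665]
wrist_force: [1.3, 0.4, -0.0]
opening: 24.9
```

>>> carry_out(rows=[[[0,0,0,0,0,0],[0,0,0,0,0,0],[0,0,0,0,0,0],[0,0,0,0,0,0]]])

```text
time: 12.35
ee_pos: [526.3, -293.6, 282.4]
tool_rot: [-1.424, 2.374, -0.664]
wrist_force: [-0.7, 0.1, -0.6]
opening: 25.0
```

```bash
python3 - <<'E'
from h import *
from scipy.spatial.transform import Rotation as R
o=arm.get_obs();M=R.from_rotvec(o['tool_rot']).as_matrix();g=o['ee_pos']-11*M[:,2]
sy=-M[:,0];sz=-M[:,2];sx=np.cross(sy,sz)
print(o['ee_pos'],o['opening'],o['joint_positions'],'sx',sx.round(3),'ctr',g+14*sx,abs(o['qvel']).max(),'elev',np.degrees(np.arcsin(sx[2])))
for n in('side','top'):
    im=optics.snapshot(n);cv2.imwrite(f'pics/full_{n}5.png',im[:,:,::-1]);u,v=map(int,proj(n,g));print(n,u,v)
    x0,y0=max(0,min(540,u-50)),max(0,min(300,v-50));b=cv2.resize(im[y0:y0+100,x0:x0+100],(400,400),interpolation=cv2.INTER_CUBIC)
    c=b if n=='side' else np.hstack([c,b])
cv2.imwrite('pics/z5.png',c[:,:,::-1])
E
```

```text
[ 526.25992768 -293.62711296  282.39307566] 24.988689128301605 [ 0.05938503  0.36162274  0.53791245  2.13335777 -1.02637626  0.2459606
 -0.59289152] sx [ 0.748 -0.404  0.526] ctr [ 531.55601082 -296.69262441  299.11294835] 0.008732157625268513 elev 31.752656914999758
side 337 49
top 471 192
```

View pics/z5.png

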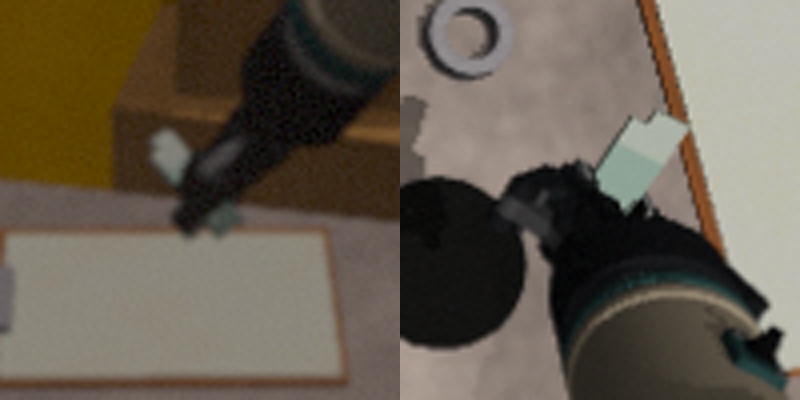

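The slide is firmly held, frosted end up, but the tilt stopped at 32° against a wrist joint limit (j6 at 0.246). A higher wrist should free that, so I'll raise it.

>>> carry_out(rows=[[[0,0,0.03,0,0,0],[0,0,0.06,0,0,0],[0,0,0.1,0,0,0],[0,0,0.13,0,0,0],[0,0,0.15,0,0,0],[0,0,0.15,0,0,0],[0,0,0.15,0,0,0],[0,0,0.15,0,0,0]]])

```text
time: 13.45
ee_pos: [525.7, -293.3, 431.6]
tool_rot: [-1.424, 2.375, -0.663]
wrist_force: [0.1, -0.3, -0.8]
opening: 24.9
```

```bash
cat > st.py <<'E'
from h import *
from scipy.spatial.transform import Rotation as R
o=arm.get_obs();M=R.from_rotvec(o['tool_rot']).as_matrix();g=o['ee_pos']-11*M[:,2]
sx=np.cross(-M[:,0],-M[:,2]);c=g+14*sx
print(o['time'],o['ee_pos'],o['opening'],o['joint_positions'].round(2),'sx',sx.round(3),'ctr',c.round(1),np.hypot(*(c[:2]-[516.5,-291.7])).round(1),abs(o['qvel']).max(),'elev',np.degrees(np.arcsin(sx[2])),'face',np.degrees(np.arccos(-M[2,2])))
E
python3 st.py
```

```text
13.45 [ 525.69665225 -293.28442924  431.59017708] 24.94189695108064 [-0.41  0.24  1.09  1.9  -0.51  0.63 -1.1 ] sx [ 0.749 -0.404  0.525] ctr [ 531.  -296.4  448.3] 15.2 0.007982902773919647 elev 31.691115508339518 face 31.70361878002582
```

>>> carry_out(rows=[[[-0.005,0.001,0,-0.011,-0.02,0],[-0.01,0.003,0,-0.022,-0.04,0],[-0.015,0.005,0,-0.033,-0.06,0],[-0.015,0.005,0,-0.044,-0.081,0],[-0.015,0.005,0,-0.044,-0.081,0],[-0.015,0.005,0,-0.044,-0.081,0],[-0.015,0.005,0,-0.044,-0.081,0],[-0.015,0.005,0,-0.044,-0.081,0]]])

```text
time: 14.45
ee_pos: [511.4, -288.7, 433.0]
tool_rot: [-1.365, 2.273, -0.821]
wrist_force: [0.2, 0.6, 0.5]
opening: 24.7
```

```bash
python3 st.py; python3 - <<'E'
from h import *
for i,n in enumerate(('side','top')):
    im=optics.snapshot(n);u,v=map(int,proj(n,[520,-293,440]));print(n,u,v)
    x0,y0=max(0,min(520,u-60)),max(0,min(280,v-60));b=cv2.resize(im[y0:y0+120,x0:x0+120],(400,400),interpolation=cv2.INTER_CUBIC)
    c=b if i==0 else np.hstack([c,b])
    if n=='top': d=cv2.resize(im[135:235,230:315],(340,400),interpolation=cv2.INTER_CUBIC)
cv2.imwrite('pics/z6.png',cv2.resize(np.hstack([c,d]),(798,280))[:,:,::-1])
E
```

```text
14.45 [ 511.42713571 -288.74985281  432.95481836] 24.74649574715261 [-0.53  0.13  1.12  2.07 -0.49  0.36 -1.1 ] sx [ 0.673 -0.363  0.644] ctr [ 514.5 -290.6  450.4] 2.2 0.003741737820317217 elev 40.10862941748267 face 40.11677673083026
side 340 -7
top 508 182
```

View pics/z6.png

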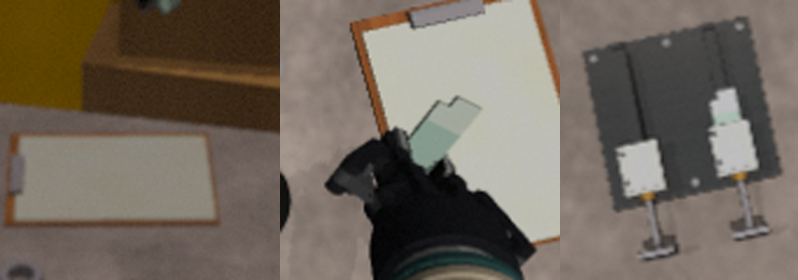

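The tilt is now 40.1° and the slide is held still by its clear half, with its centre 2 mm from the mat centre. The other slide is in place and both plungers are back. Handing in.

```bash
python3 -c "
from cell import arm
print(arm.sign_off())"
```

```text
the job is handed in; nothing more can be done
None
```

I pushed the left plunger to its hard stop, and the slide came out with its frosted, notched end leading. I gripped the slide across its clear half, about 14 mm behind the middle, and lifted it. The job was handed in at about 14.5 s of robot time with the slide held still over the mat.

**Last checks:**
- **Slide:** tilt is 40.1° with the frosted end up, and the label face is 40° from vertical. The slide's centre is about 2 mm from the mat centre and about 450 mm up. These figures come from the arm's pose and the grasp offset, not from measuring the slide again.
- **Grip and motion:** finger opening is 24.7 mm, and the joints are practically still.
- **Surroundings:** the last picture shows the right-hand slide in place and both plungers sprung back. I did not look at the ring, plug and carton again, but the arm stayed clear of them.

**What disagreed:**
- **Dispenser offset:** the lanes sit about 13 mm nearer the robot than the base plate's middle suggests. I worked from the lane features in the pictures instead.
- **First tilt:** it stopped at 32° against a wrist joint limit. I raised the arm 150 mm and completed the tilt.

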